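Hang the tall seed-sample can on the spring scale

TASK

Weigh the taller of the two lidded seed-sample cans: hang it by the peak of its wire bail on the hook of the spring scale, keeping it upright on the way. Ease its weight on to the spring without a jerk and without pulling the hook past full scale, then let go, move clear and leave the can hanging still so that the scale can be read. Leave the other can and the bottle where they stand.

Things in the scene. Friction and masses are not known exactly. Their poses are not given: they have to be found in the camera images.
- can_tall: The can to weigh: plain steel, 60 mm in diameter, lid top 95 mm above its underside, with a stiff, fixed bail of 5 mm steel wire standing over the lid, 177 mm high in all. Origin: centre of its underside, z up. The bail lies in its y-z plane; ears at y = +/-40 mm, lower than 85 mm. Half a turn about z looks the same. Mass 0.2 to 0.4 kg.
- can_tall_legs (a point): Point midway between the two upright legs of the tall can's bail, 135 mm above its underside; axes as the can's. The legs run straight up at y = +22 and -22 mm (49 mm over their outsides), from 18 mm below to 20 mm above this point: a place to grasp them from outside. Below they spread out to the can's ears.
- can_tall_bail (a point): Centre of the wire at the peak of the tall can's bail, 175 mm above its underside and over its centre; axes as the can's. The bail slopes up to this peak from the tops of its legs. Its wire here is to lie in the hook.
- can_short: Bystander: a lower, wider steel can of the same kind, 74 mm in diameter, lid top 46 mm and bail peak 132 mm above its underside. Origin: centre of its underside.
- lab_bottle: Bystander: clear glass bottle with a blue screw cap, 56 mm in diameter, 105 mm high. Origin: centre of its underside.
- stand: Fixed lab stand that carries the scale. Origin: on the bench straight below the hook, z up; the hook opens to -x. The upright rod (13 mm thick, 634 mm high) stands 99 mm from the origin in +x and 99 mm in +y, on a base plate 14 mm thick, 220 x 130 mm, that reaches under the hook. A cross rod 582 mm up holds the scale by a ring, so it hangs free and can swing a little.
- case_bottom (a point): Centre of the lower end of the scale's case, about 370 mm above the bench, straight above the hook. The case is 172 mm tall, 32 mm wide (y) and 20 mm deep (x); a 5 mm pull rod comes out below and carries the hook.
- hook_seat (a point): Where the centre of the bail's wire rests, in the bottom of the scale's hook: 285 mm above the bench when empty, lower as the spring stretches. Axes as the stand's. The hook is a J of 5 mm wire in the x-z plane, bend radius 14 mm, open towards -x. Its back is 14 mm behind the seat and slants forward to the pull rod, which stands straight above the seat from 45 mm up.
- hook_tip (a point): Free upper end of the hook's wire (wire centre; its round end reaches 2.5 mm further), 19 mm before the seat (-x) and 17 mm above it. The bail's wire passes over it to get into the hook.
- scale_hook (a joint): How far the hook is drawn down from the scale's zero, in m: 0 empty, about 12 mm per 100 g of load (82 N/m), full scale 500 g at 0.060, end stop at 0.066.
- riser: Fixed low shelf of bent steel sheet on which both cans and the bottle stand in a row: top 100 mm above the bench, 170 mm deep (x), 450 mm wide (y). Origin: on the bench below its centre.
There are look-alikes about, which are no part of the job. What is shaped like the can_tall but purple is not meant.

How it is judged:
By the outcome, as a careful person would: the job done as asked, in the order asked, and still so for the second after the job is handed in, with the robot touching nothing.
It also fails if it takes over 67 s, if anything falls off the work surface, if the arm or the gripper's body presses on something with over 40 N, if the wrist force passes 120 N, or if a joint passes its speed limit or range.

ROBOT

A 6-joint arm with a two-finger parallel gripper is mounted at the origin on the work surface. World frame = base frame: x ahead of the robot, y to its left, z up, the work surface at z = 0. Lengths are in mm, angles in rad, forces in N, time in s.
With the tool pointing down it reaches from about 350 to 975 mm from the base axis. Payload 7.1 kg.
Tool frame: the origin (TCP) lies on the front face of the gripper's body, between the roots of the fingers; the fingertips stand 80 mm ahead of it and the grasp point (between the pads) lies 61 mm ahead of it (env.tips_ahead is the distance from the TCP to the fingertips, in mm); z points along the fingers, y is the direction in which the jaws open and shut (so a half turn about z gives the same grasp; the last joint's range is limited). The gripper opens to 88 mm and grips with 3 to 60 N. Pads are 20 mm wide; open, the fingers measure 115 mm over their backs; the gripper's body (75 mm by 178 mm) begins 61 mm behind the grasp point.
Start: joints at [1.299, 0.423, 1.63, -0, 1.089, -0.019], TCP at [156.291, 605.127, 302.675] pointing down, gripper open.
Joint ranges: [-3, 3], [-0.9, 2.11], [0.09, 2.58], [-1.31, 4.45], [0.11, 2.69], [-2.54, 2.54]. Speed limits (rad/s): [2.39, 2.39, 3.01, 3.14, 3.14, 3.14].

INTERFACE

Orientations are given as a unit quaternion [x, y, z, w].
In Python, from station import env, set_gripper, viewer, workorder gives the robot as it stands. Calls block until the motion is done:
- env.reach(position, orientation): joint-space move of the TCP to a pose.
- env.move_l(position, rot=None, rate=150, f_stop=None): straight line of the TCP; rot=None keeps the orientation; rate is the mean speed in mm/s. With f_stop (N) it stops when the force on the tool has changed by that much, and returns True; else False.
- env.move_joints(angles): joint-space move.
- set_gripper(opening): finger opening in mm; the grip force is fixed at half the most; returns when the fingers have stopped.
- env.hold(seconds).
- env.ik(position, orientation): joint angles nearest the present ones, or None.
- env.read_state(): the state.
- viewer.camera(name): name is "scene" or "side" or "wrist"; returns the picture (384x512x3 uint8, blue, green, red); there is no depth.
- viewer.camera_params(name): a dict with "fx", "fy", "cx", "cy" (pixels), "dist" ([k1, k2, p1, p2, k3] as OpenCV has them; the pictures are not rectified), "pose" (4x4, takes a point from camera to world coordinates); the wrist camera has in their place "tool_from_camera" (4x4, takes a point from camera to tool coordinates, whose origin is the TCP and whose axes are the flange's). Camera axes: x right, y up, looking along -z (the intrinsics and any distortion apply to the point x, -y, -z); pixel columns grow to the right and rows downward; lengths in mm; the calibration is good to about 2 mm. A picture is of the moment at which its call begins: read the wrist's pose just before it. camera_params takes no time and is no camera call.
A pose or a line that the arm cannot do raises env.IKError and nothing moves.
- workorder.sign_off(): hands the job in, once; it reports no verdict.
The state is a dict: "time_s": time; "qpos": joint angles; "dq": joint speeds; "tau": joint torques, N m; "tool_pos": TCP position; "orientation": TCP orientation; "force": force on the tool from outside, world axes, zero at the start; "wrist_torque": the same for the moment, N m; "width": finger opening in mm.
Only numpy, scipy, OpenCV 4.12 (cv2) and the standard library are available. Lean on these libraries where they do the work, as an engineer would, in place of code of your own. Each camera call takes 0.05 s, during which the arm holds its last target.

## Working session

There is one attempt and no reset: what is moved stays moved. The work goes in short steps, each a Python script; the robot and the scene stay as the last script left them, time stands still between calls to the robot, and variables do not carry over. Pictures are saved under pics/ and viewed, and the job is handed in when it is done.

```bash
ls; mkdir -p pics; python3 - <<'E'
from station import env, set_gripper, viewer, workorder
import cv2, numpy as np
np.set_printoptions(precision=4,suppress=True)
for n in ("scene","side","wrist"):
    cv2.imwrite(f"pics/{n}0.png",viewer.camera(n)); print(n,viewer.camera_params(n))
s=env.read_state(); print(s)
E
```

```text
pics
scene {'fx': 398.4570409372913, 'fy': 398.4570409372913, 'cx': 255.08924723444676, 'cy': 184.39690910693025, 'dist': array([-0.0385,  0.    ,  0.    ,  0.    ,  0.    ]), 'pose': array([[  -0.8905,   -0.3862,    0.2404,  829.925 ],
       [   0.4549,   -0.7535,    0.4746,  407.5939],
       [  -0.0021,    0.532 ,    0.8468, 1100.916 ],
       [   0.    ,    0.    ,    0.    ,    1.    ]])}
side {'fx': 362.084563853289, 'fy': 362.084563853289, 'cx': 253.8016299690871, 'cy': 181.29441856698327, 'dist': array([-0.0762,  0.    ,  0.    ,  0.    ,  0.    ]), 'pose': array([[ -0.8661,   0.2616,  -0.426 , 218.4484],
       [ -0.4996,  -0.4811,   0.7204, 494.5242],
       [ -0.0165,   0.8367,   0.5473, 667.5201],
       [  0.    ,   0.    ,   0.    ,   1.    ]])}
wrist {'fx': 268.8530006674026, 'fy': 268.8530006674026, 'cx': 260.5507186608542, 'cy': 193.12984633668464, 'dist': array([-0.0004,  0.    ,  0.    ,  0.    ,  0.    ]), 'tool_from_camera': array([[ -0.0001,   0.9518,   0.3067,  85.2458],
       [  1.    ,  -0.0001,   0.0008,   1.1014],
       [  0.0008,   0.3067,  -0.9518, -81.0441],
       [  0.    ,   0.    ,   0.    ,   1.    ]])}
{'time_s': 0.15, 'qpos': array([ 1.299 ,  0.4237,  1.6305,  0.    ,  1.0886, -0.019 ]), 'dq': array([-0.0005, -0.0024, -0.0015, -0.    ,  0.0003, -0.0011]), 'tau': array([  0.0003, -54.4984, -27.3919,   0.0643,   0.0204,  -0.0001]), 'tool_pos': array([156.2173, 604.8336, 302.0875]), 'orientation': array([ 0.1261,  0.992 , -0.0006, -0.0001]), 'force': array([ 0.6622, -0.5001, -0.132 ]), 'wrist_torque': array([-0.0014,  0.0253, -0.0081]), 'width': 87.78738326413436}
```

View pics/scene0.png

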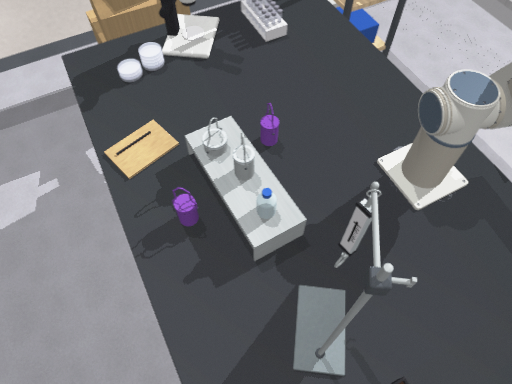

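View pics/side0.png

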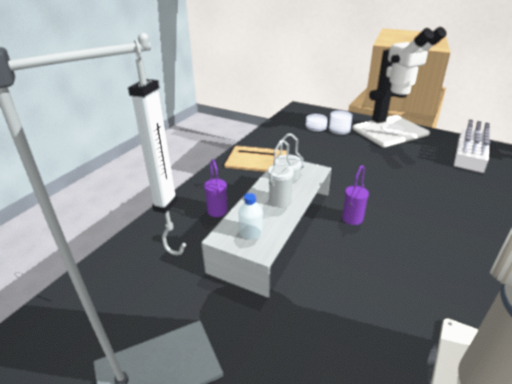

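View pics/wrist0.png

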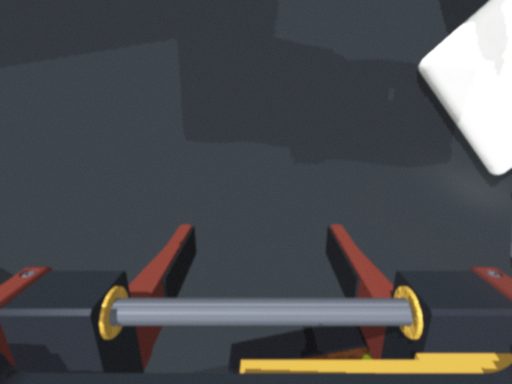

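```bash
cat > h.py <<'E'
import numpy as np, cv2
from scipy.optimize import least_squares
from scipy.spatial.transform import Rotation as R
np.set_printoptions(precision=4,suppress=True)
F=np.diag([1.,-1,-1])
def K(p): return np.array([[p['fx'],0,p['cx']],[0,p['fy'],p['cy']],[0,0,1.]])
def proj(p,X,pose=None):
    T=p['pose'] if pose is None else pose
    Rw=(T[:3,:3]@F).T; t=-Rw@T[:3,3]
    return cv2.projectPoints(np.atleast_2d(np.float64(X)),cv2.Rodrigues(Rw)[0],t,K(p),np.float64(p['dist']))[0].reshape(-1,2)
def tri(obs): # list of (params,uv[,pose])
    f=lambda X: np.concatenate([proj(o[0],X,o[2] if len(o)>2 else None)[0]-o[1] for o in obs])
    r=least_squares(f,[500.,-200,200]); return r.x,r.fun
def ray_z(p,uv,z,pose=None):
    T=p['pose'] if pose is None else pose
    n=cv2.undistortPoints(np.float64([[uv]]),K(p),np.float64(p['dist'])).ravel()
    d=T[:3,:3]@np.array([n[0],-n[1],-1]); o=T[:3,3]
    return o+d*(z-o[2])/d[2]
def wpose(s,p):
    T=np.eye(4);T[:3,:3]=R.from_quat(s['orientation']).as_matrix();T[:3,3]=s['tool_pos'];return T@p['tool_from_camera']
def crop(f,x0,y0,w,h,out,k):
    im=cv2.imread(f)[y0:y0+h,x0:x0+w]; im=cv2.resize(im,None,fx=k,fy=k,interpolation=cv2.INTER_CUBIC)
    for i in range(0,w,10):
        cv2.putText(im,str(x0+i),(i*k,8),0,.3,(0,255,255)); cv2.line(im,(i*k,10),(i*k,14),(0,255,255))
    for i in range(0,h,10):
        cv2.putText(im,str(y0+i),(0,i*k+4),0,.3,(0,255,255)); cv2.line(im,(20,i*k),(24,i*k),(0,255,255))
    cv2.imwrite(out,im)
E
python3 -c "
from h import *
crop('pics/scene0.png',180,105,120,110,'pics/c1.png',5)
crop('pics/side0.png',200,120,140,120,'pics/c2.png',5)
crop('pics/scene0.png',290,170,140,110,'pics/c3.png',5)
crop('pics/side0.png',100,60,110,210,'pics/c4.png',3)
crop('pics/scene0.png',280,270,140,110,'pics/c5.png',5)
"
```

```text
(no output)
```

View pics/c1.png

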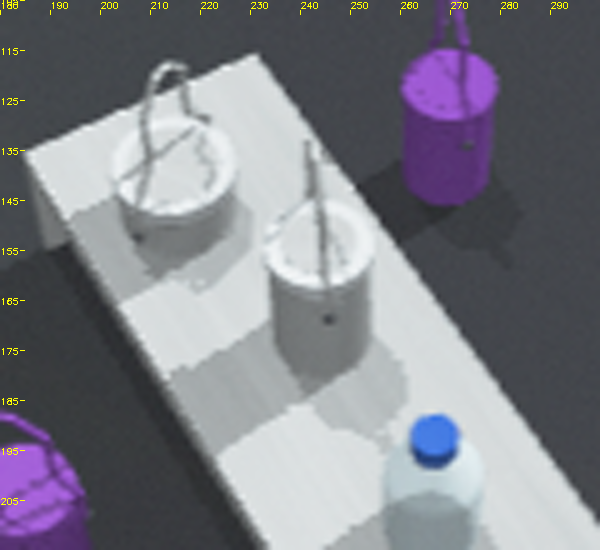

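View pics/c2.png

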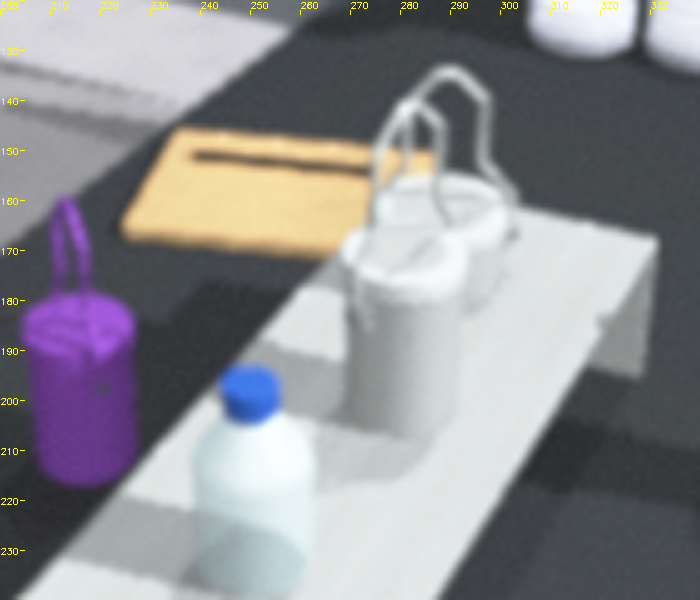

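View pics/c3.png

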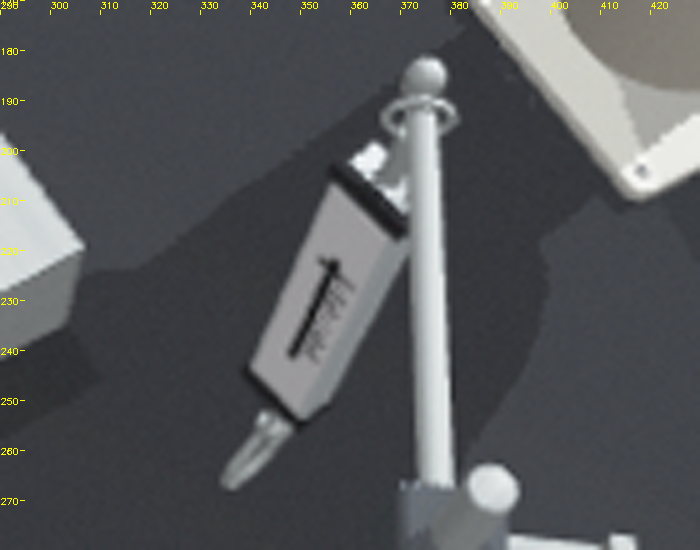

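View pics/c4.png

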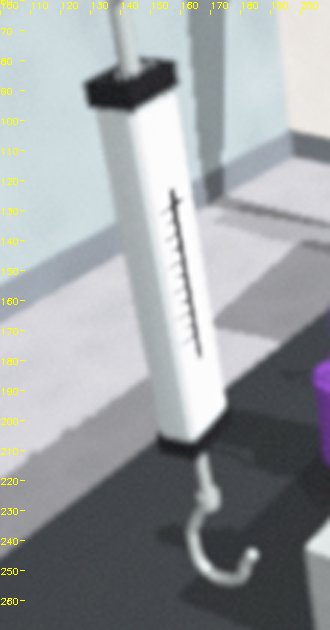

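View pics/c5.png

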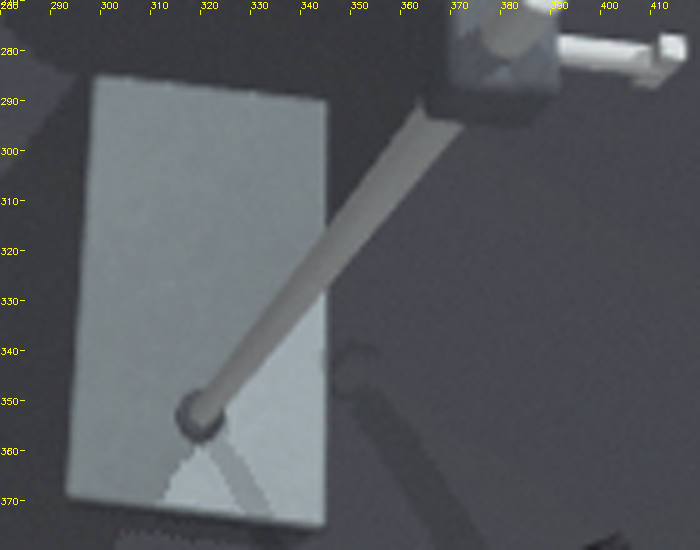

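```bash
python3 - <<'E'
from h import *
from station import viewer
S=viewer.camera_params('scene');D=viewer.camera_params('side')
print('lid',tri([(S,(244,154)),(D,(281,170))]))
print('peak',tri([(S,(242,134)),(D,(282,141))]))
print('ear near', ray_z(S,(245.5,169),100+75))
for c in [(299,285),(345.4,290.2),(345,375),(293.4,369)]: print('plate',ray_z(S,c,14))
print('rod',ray_z(S,(320,353),14))
print('casebot',tri([(S,(344.5,249)),(D,(164,207))]))
print('tip',tri([(S,(335.5,266.5)),(D,(184.3,244.3))]))
print('shortlid',ray_z(S,(180+175/5,105+165/5),146))
for n,z,uv in [('cap',205,(267,192)),('pur1',195,(180+450/5,105+83/5)),('pur2',195,(180+25/5,105+490/5))]: print(n,ray_z(S,uv,z))
for c in [(180+27/5,105+150/5),(180+257/5,105+55/5),(290+85/5,170+245/5)]: print('riser',ray_z(S,c,100))
E
```

```text
lid (array([ 553.5161, -206.4506,  193.1887]), array([ 0.0361, -0.2246, -0.1507,  0.134 ]))
peak (array([ 554.606 , -212.5785,  272.5286]), array([-0.1043,  0.5273,  0.3593, -0.3244]))
ear near [ 567.7951 -169.173   175.    ]
plate [563.0828 149.1208  14.    ]
plate [456.1727 220.8977  14.    ]
plate [577.2685 401.414   14.    ]
plate [684.8413 329.9932  14.    ]
rod [605.3845 328.254   14.    ]
casebot (array([532.1183, 211.4013, 364.0577]), array([ 0.0173,  0.4379,  0.2371, -0.1946]))
tip (array([528.4736, 198.1851, 277.3023]), array([-0.4508, -7.1923, -3.9216,  3.2197]))
shortlid [ 591.6896 -332.6697  146.    ]
cap [558.4837 -59.2717 205.    ]
pur1 [ 432.5089 -276.8313  195.    ]
pur2 [ 761.8261 -132.5271  195.    ]
riser [ 660.1799 -423.3968  100.    ]
riser [ 493.5924 -428.9051  100.    ]
riser [468.0675  15.7281 100.    ]
```

```bash
cat >> h.py <<'E'
def hook_local():
    a=np.linspace(0,-np.pi,13)
    pts=[(0,85),(0,45),(14,20)]+[(14*np.cos(t),9+14*np.sin(t)) for t in a]+[(-19,17)]
    return np.array([(x,0,z) for x,z in pts])
def case_local():
    return np.array([(sx*10,sy*16,z) for z in (85,257) for sx,sy in ((-1,-1),(-1,1),(1,1),(1,-1),(-1,-1))])
def bail_local():
    return np.array([(0,-40,80),(0,-22,117),(0,-22,155),(0,0,175),(0,22,155),(0,22,117),(0,40,80)])
def circ(r,z): 
    a=np.linspace(0,2*np.pi,40); return np.c_[r*np.cos(a),r*np.sin(a),0*a+z]
def plc(P,xyz,yaw): return R.from_euler('z',yaw,degrees=True).apply(P)+np.array(xyz)
def draw(f,p,polys,out,box,k,pose=None):
    x0,y0,w,h=box
    im=cv2.imread(f)[y0:y0+h,x0:x0+w]; im=cv2.resize(im,None,fx=k,fy=k,interpolation=cv2.INTER_CUBIC)
    for P,c in polys:
        q=((proj(p,P,pose)+.5-[x0,y0])*k*16).astype(np.int32)
        cv2.polylines(im,[q.reshape(-1,1,2)],False,c,1,cv2.LINE_AA,4)
    cv2.imwrite(out,im)
E
cat > ov.py <<'E'
from h import *
from station import viewer
import sys
S=viewer.camera_params('scene');D=viewer.camera_params('side')
hx,hy,hz,yaw,cx,cy,cyaw=map(float,sys.argv[1:8]); t=sys.argv[8]
H=[(plc(hook_local(),(hx,hy,hz),yaw),(0,0,255)),(plc(case_local(),(hx,hy,hz),yaw),(0,255,0))]
C=[(plc(bail_local(),(cx,cy,100),cyaw),(0,0,255)),(plc(circ(30,95),(cx,cy,100),0),(0,255,0)),(plc(circ(30,0),(cx,cy,100),0),(255,0,0))]
draw('pics/scene0.png',S,H,f'pics/h1{t}.png',(310,170,90,110),4); draw('pics/side0.png',D,H,f'pics/h2{t}.png',(120,60,90,210),3)
draw('pics/scene0.png',S,C,f'pics/k1{t}.png',(210,125,60,65),8); draw('pics/side0.png',D,C,f'pics/k2{t}.png',(250,130,60,85),7)
a=[cv2.imread(f'pics/{n}{t}.png') for n in ('h1','h2')];b=[cv2.imread(f'pics/{n}{t}.png') for n in ('k1','k2')]
def cat(a):
    m=max(i.shape[0] for i in a); return np.hstack([np.pad(i,((0,m-i.shape[0]),(0,4),(0,0))) for i in a])
cv2.imwrite(f'pics/H{t}.png',cat(a));cv2.imwrite(f'pics/C{t}.png',cat(b))
E
python3 ov.py 532 211 285 12 554.5 -208 10 a
```

```text
(no output)
```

View pics/Ha.png

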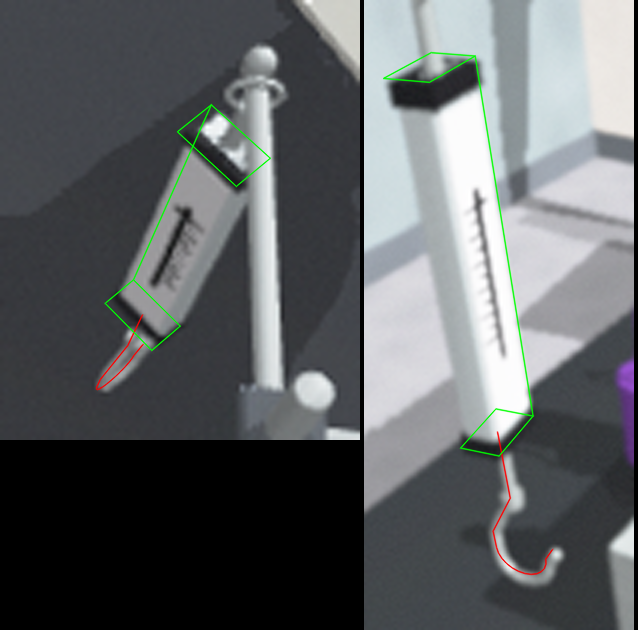

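View pics/Ca.png

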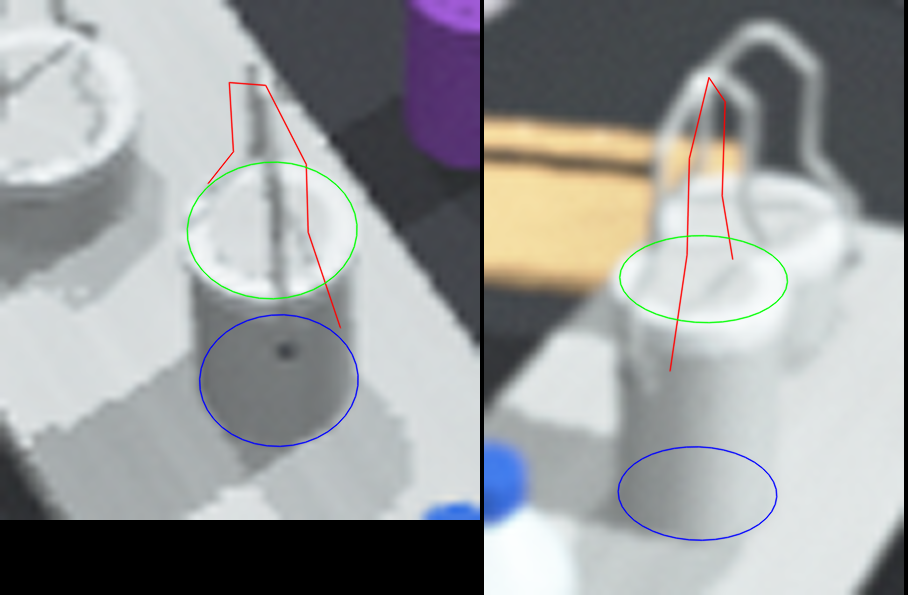

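```bash
cat >> h.py <<'E'
def orient(psi,pitch,flip=False):
    """tool z heading psi deg, pitched down by pitch deg; camera side (tool +x) up"""
    p,t=np.radians([psi,pitch])
    z=np.array([np.cos(p)*np.cos(t),np.sin(p)*np.cos(t),-np.sin(t)])
    x=np.array([np.cos(p)*np.sin(t),np.sin(p)*np.sin(t),np.cos(t)])
    if flip: x=-x
    return R.from_matrix(np.c_[x,np.cross(z,x),z]).as_quat()
def tcp_for(g,q): return np.array(g)-61*R.from_quat(q).as_matrix()[:,2]
E
python3 - <<'E'
from h import *
from station import env,viewer
S=viewer.camera_params('scene')
print('crossrod end',ray_z(S,(375,187),582),ray_z(S,(412,282),582))
for pitch in (0,15,25,35,45):
  for flip in (0,1):
    for n,g,psi in (('can',(554,-208,235),-18),('canpre',(554-90*.95,-208+90*.3,235+40),-18),('lift',(554,-208,330),-18),('hook',(532,211,245),14),('hookabove',(532-80,211-20,285),14),('hooklow',(532,211,190),14)):
        q=orient(psi,pitch,flip); j=env.ik(tcp_for(g,q),q); print(pitch,flip,n,j)
E
```

```text
crossrod end [520.8573 204.9895 582.    ] [565.6296 350.4946 582.    ]
0 0 can [-0.442   0.7669  2.399   3.0137  1.5949 -1.5739]
0 0 canpre None
0 0 lift [-0.442   0.4554  2.4179  3.0091  1.3048 -1.5358]
0 0 hook [ 0.4711  0.7436  2.4333  3.3685  1.6052 -1.5629]
0 0 hookabove None
0 0 hooklow [ 0.4711  0.9193  2.3982  3.3718  1.7421 -1.5309]
0 1 can [-0.442   0.7669  2.399   3.0137  1.5949  1.5677]
0 1 canpre None
0 1 lift [-0.442   0.4554  2.4179  3.0091  1.3048  1.6058]
0 1 hook [0.4711 0.7436 2.4333 3.3685 1.6052 1.5787]
0 1 hookabove None
0 1 hooklow [0.4711 0.9193 2.3982 3.3718 1.7421 1.6107]
15 0 can [-0.4379  0.5226  2.3988  3.0067  1.0906 -1.5404]
15 0 canpre [-0.491   0.3542  2.5742  2.9497  1.0994 -1.529 ]
15 0 lift [-0.4379  0.2293  2.3712  2.97    0.7733 -1.4796]
15 0 hook [ 0.4636  0.4865  2.4295  3.3809  1.0893 -1.6257]
15 0 hookabove [ 0.5461  0.3078  2.5798  3.4755  1.0676 -1.6561]
15 0 hooklow [ 0.4636  0.6714  2.4221  3.3639  1.2621 -1.5818]
15 1 can [-0.4379  0.5226  2.3988  3.0067  1.0906  1.6012]
15 1 canpre [-0.491   0.3542  2.5742  2.9497  1.0994  1.6126]
15 1 
[... 1420 characters left out ...]
.327   1.8533]
35 1 lift [-0.423   0.0706  2.2183  2.4327  0.1372  2.2124]
35 1 hook [0.4361 0.2423 2.3157 3.5559 0.3982 1.2966]
35 1 hookabove [0.497  0.0172 2.4361 3.8315 0.3275 1.0546]
35 1 hooklow [0.4361 0.3936 2.3391 3.4388 0.5624 1.4282]
45 0 can None
45 0 canpre None
45 0 lift [-0.4139  0.0555  2.1191  0.368   0.1969  1.1387]
45 0 hook None
45 0 hookabove None
45 0 hooklow [ 0.4193  0.3189  2.2605  3.6671  0.2479 -1.9586]
45 1 can None
45 1 canpre None
45 1 lift [-0.4139  0.0555  2.1191  0.368   0.1969 -2.0029]
45 1 hook [0.4193 0.1905 2.2278 4.2989 0.1348 0.5412]
45 1 hookabove [ 0.4689 -0.0283  2.341  -1.2317  0.1677 -0.1835]
45 1 hooklow [0.4193 0.3189 2.2605 3.6671 0.2479 1.183 ]
```

```bash
python3 - <<'E'
from h import *
from station import env,viewer
yaw=14
u=np.array([np.cos(np.radians(yaw)),np.sin(np.radians(yaw)),0])
q=orient(yaw,22); t=tcp_for(np.array([532,211,300])-85*u,q)
j=env.ik(t,q); print(j)
j1=j.copy(); j1[0]=1.299
env.move_joints(j1); print(env.read_state()['time_s'],env.read_state()['tool_pos'])
env.reach(t,q)
s=env.read_state(); cv2.imwrite('pics/w1.png',viewer.camera('wrist')); np.save('w1.npy',wpose(s,viewer.camera_params('wrist')))
print(s['time_s'],s['tool_pos'],t,s['force'])
E
```

```text
[ 0.5349  0.1111  2.5332  3.557   0.7182 -1.7799]
3.1333 [162.6539 401.0074 323.0492]
4.5 [394.4623 177.1641 322.8375] [394.6467 176.754  322.851 ] [0.1143 0.6103 0.0121]
```

View pics/w1.png

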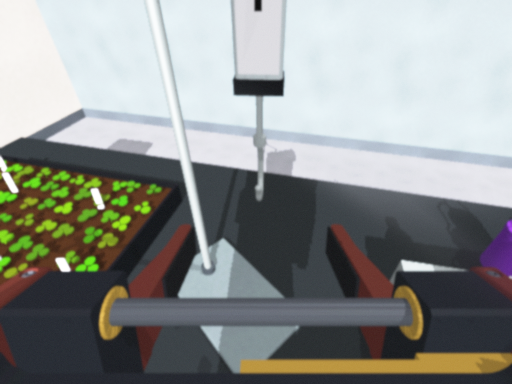

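```bash
python3 - <<'E'
from h import *
from station import env,viewer
W=viewer.camera_params('wrist');T=np.load('w1.npy')
H=[(plc(hook_local(),(532,211,285),14),(0,0,255)),(plc(case_local(),(532,211,285),14),(0,255,0))]
draw('pics/w1.png',W,H,'pics/w1o.png',(200,50,110,170),4,T)
crop('pics/w1.png',200,50,110,170,'pics/w1c.png',4)
cv2.imwrite('pics/w1x.png',np.hstack([cv2.imread('pics/w1o.png')[80:],cv2.imread('pics/w1c.png')[80:]])[:600,:800])
E
```

```text
(no output)
```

View pics/w1o.png

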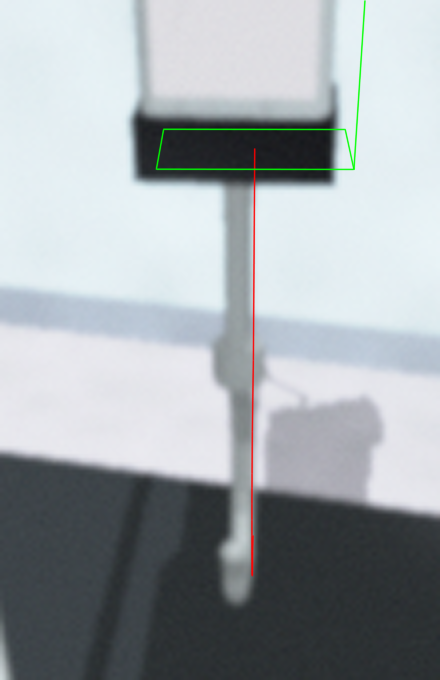

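View pics/w1c.png

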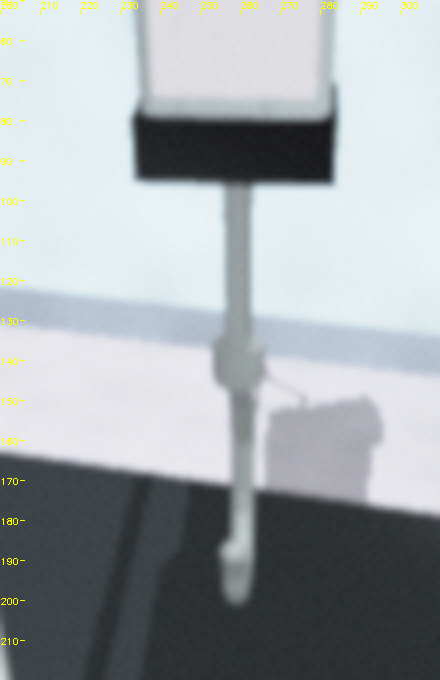

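```bash
python3 - <<'E'
from h import *
from station import env,viewer
W=viewer.camera_params('wrist');T=np.load('w1.npy')
S=viewer.camera_params('scene');D=viewer.camera_params('side')
L=np.array([(-10,16,85),(-10,-16,85),(-19,0,17),(0,0,-7.5),(0,0,85)])
o=np.array([(233.8,95.3),(283.5,95.3),(258.4,187),(259.2,200.8),(259.3,96)])
o-=0
side=np.array([(0,0,0)])
def f(p,full=False):
    a=proj(W,plc(L,p[:3],p[3]),T)-o; a[4,1]=0
    b=proj(D,plc([(-19,0,17)],p[:3],p[3]))-[184.0,244.3]
    c=proj(D,plc([(-10,16,85),(-10,-16,85),(10,16,85)],p[:3],p[3]))
    if full: print('wr\n',a,'\nside tip',b,'\n',c)
    return np.r_[a.ravel(),b.ravel()]
r=least_squares(f,[532,211,285,14.]);print(r.x);f(r.x,1)
E
```

```text
[525.2633 212.0462 284.6134  12.1001]
wr
 [[-0.5728  0.1824]
 [ 0.4208  0.8544]
 [ 0.0009  1.6614]
 [ 0.1918 -4.0333]
 [-0.1806  0.    ]] 
side tip [[1.4177 0.2511]] 
 [[167.7489 213.5001]
 [178.9223 199.9783]
 [154.7454 210.8185]]
```

```bash
python3 - <<'E'
from h import *
from station import env,viewer
W=viewer.camera_params('wrist');T=np.load('w1.npy')
S=viewer.camera_params('scene');D=viewer.camera_params('side')
L=np.array([(-10,16,85),(-10,-16,85),(-19,0,17),(-10,0,-4),(0,0,85)])
o=np.array([(233.8,95.3),(283.5,95.3),(258.4,187),(259.2,200.8),(259.3,96)])
def f(p,full=False):
    a=proj(W,plc(L,p[:3],p[3]),T)-o; a[4,1]=0
    b=proj(D,plc([(-19,0,17)],p[:3],p[3]))-[184.0,244.3]
    if full: print('wr\n',a,'\nside tip',b)
    return np.r_[a.ravel(),b.ravel()]
r=least_squares(f,[532,211,285,14.]);print(r.x);f(r.x,1)
E
python3 ov.py 526 211.8 285 12.5 554.5 -208 -19 b
```

```text
[527.3589 212.5656 284.1258  12.5221]
wr
 [[-0.1572 -0.2103]
 [ 0.2688  0.318 ]
 [ 0.2081  0.4031]
 [-0.155  -0.7164]
 [-0.1576  0.    ]] 
side tip [[0.1651 0.1626]]
```

View pics/Hb.png

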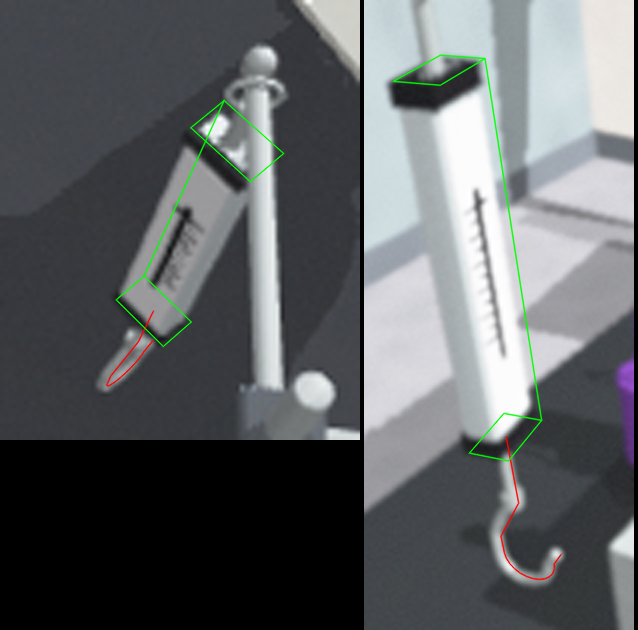

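View pics/Cb.png

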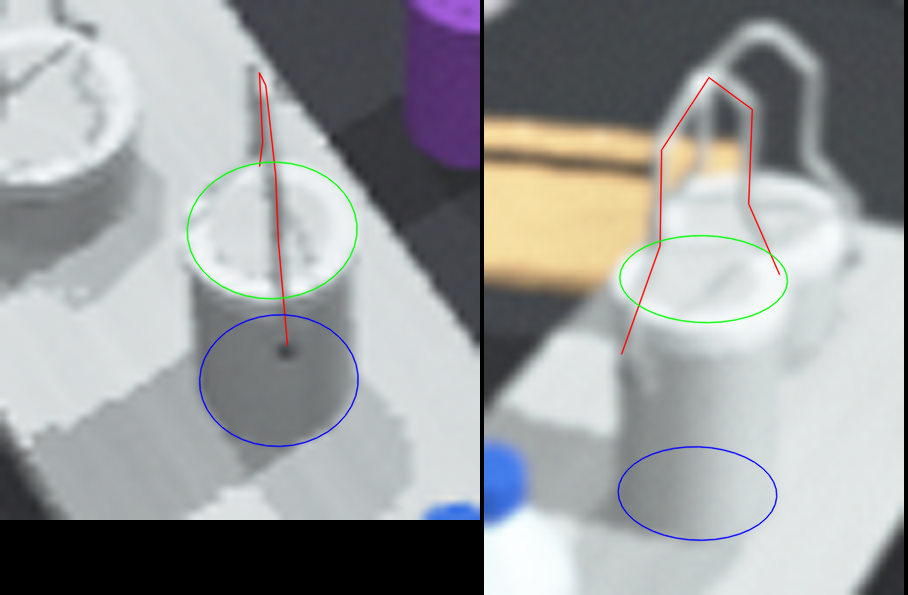

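```bash
python3 - <<'E'
from h import *
from station import env,viewer
q=orient(-19.5,22); z=R.from_quat(q).as_matrix()[:,2]
g=np.array([554.5,-208,236]); t=tcp_for(g-90*z,q)
print(env.ik(t,q),t)
env.reach(t,q); env.hold(.3)
s=env.read_state(); cv2.imwrite('pics/w2.png',viewer.camera('wrist')); W=viewer.camera_params('wrist'); T=wpose(s,W); np.save('w2.npy',T)
print(s['time_s'],s['tool_pos'],s['force'])
c=(554.5,-208,100)
P=[(plc(bail_local(),c,-19.5),(0,0,255)),(plc(circ(30,95),c,0),(0,255,0)),(plc(circ(30,0),c,0),(255,0,0))]
draw('pics/w2.png',W,P,'pics/w2o.png',(160,60,200,150),4,T)
E
```

```text
[-0.4359  0.2445  2.5276  3.0202  0.8194 -1.5236] [ 422.5257 -161.2655  292.5656]
6.2417 [ 422.7084 -160.72    292.666 ] [-0.1177 -0.0718  0.0433]
```

View pics/w2.png

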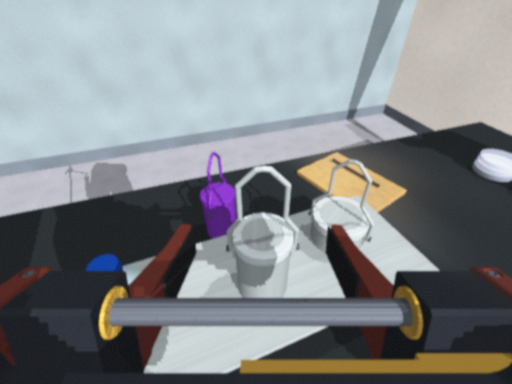

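View pics/w2o.png

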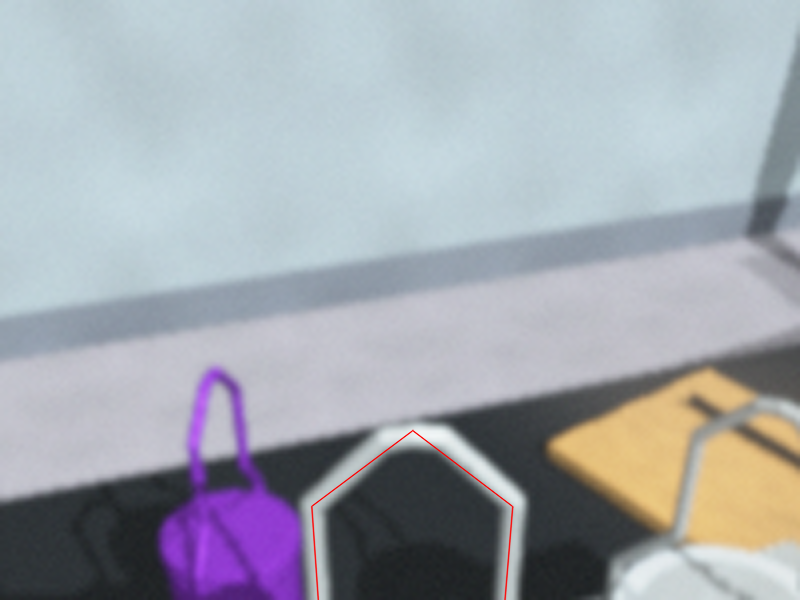

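```bash
python3 - <<'E'
from h import *
from station import env,viewer,set_gripper
q=orient(-19.5,22)
g=np.array([553.5,-208,236]); t=tcp_for(g,q)
print(env.move_l(t,rot=q,rate=70,f_stop=10))
env.hold(.3); s0=env.read_state(); print(s0['tool_pos'],t,s0['force'])
set_gripper(40); env.hold(.3)
s=env.read_state(); cv2.imwrite('pics/w3.png',viewer.camera('wrist')); cv2.imwrite('pics/s3.png',viewer.camera('side'))
print(s['time_s'],s['width'],s['tool_pos'],s['force'],s['wrist_torque'])
crop('pics/s3.png',200,110,140,130,'pics/s3c.png',5)
E
```

```text
False
[ 500.1021 -189.1327  258.9738] [ 500.1859 -189.1205  258.851 ] [ 0.2823 -0.1855 -0.8465]
9.025 48.32597461643792 [ 500.1732 -189.1573  258.8868] [-0.718  -1.2257  0.49  ] [ 0.033   0.5509 -0.1414]
```

View pics/w3.png

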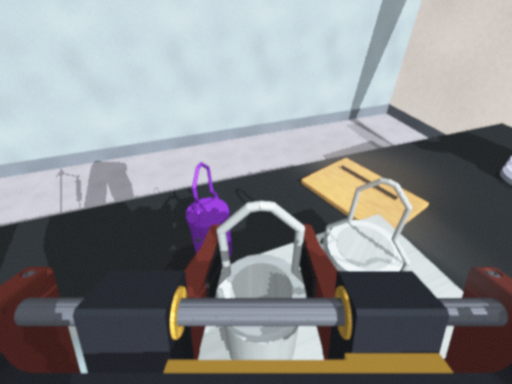

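View pics/s3c.png

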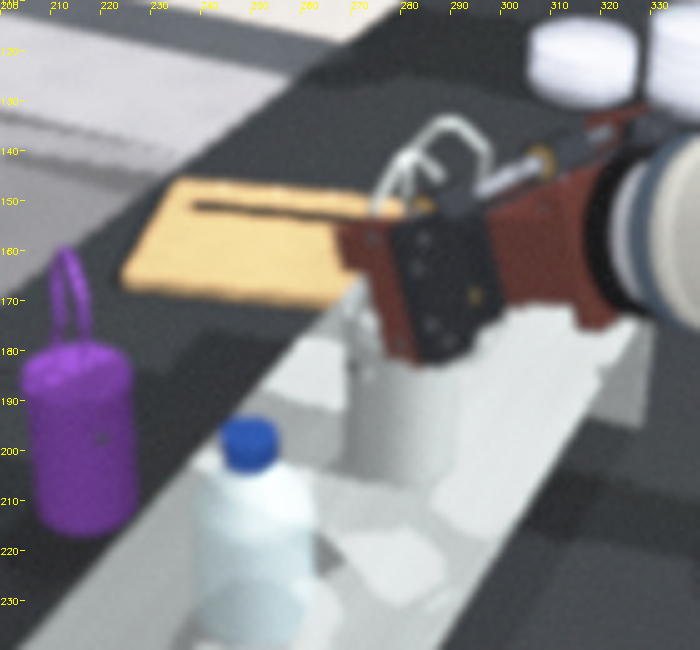

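```bash
cat >> h.py <<'E'
HK=np.array([528.5,212.2,285.]); YAW=12.8
def U(y=YAW): return np.array([np.cos(np.radians(y)),np.sin(np.radians(y)),0])
PO=lambda psi: 1*U(psi)+np.array([0,0,39.])   # peak minus grasp point
def tcp_peak(peak,psi,pitch=22):
    q=orient(psi,pitch); return tcp_for(np.array(peak)-PO(psi),q),q
E
python3 - <<'E'
from h import *
from station import env,viewer,set_gripper
import sys
s=env.read_state()
pk0=np.array([554.5,-208,275])
a=pk0+[0,0,135]
b=HK-70*U()+[0,0,125]; c=HK-70*U()+[0,0,33]
for n,p,psi in (('a',a,-19.5),('mid',(a+b)/2,-3),('b',b,YAW),('c',c,YAW),('in',HK+[0,0,33],YAW),('low',HK-[0,0,60],YAW)):
    t,q=tcp_peak(p,psi); print(n,t,env.ik(t,q))
t0=s['tool_pos']; q0=orient(-19.5,22)
env.move_l(t0+[0,0,15],rot=q0,rate=30); env.hold(.5); s=env.read_state(); print(s['time_s'],s['force'],s['wrist_torque'],s['width'])
cv2.imwrite('pics/s4.png',viewer.camera('side'));crop('pics/s4.png',240,110,80,110,'pics/s4c.png',5)
E
```

```text
a [ 500.2432 -188.7867  393.851 ] [-0.4114  0.0527  2.2937  2.97    0.396  -1.4389]
mid [449.8904  -2.6418 393.851 ] [-0.0143 -0.1028  2.4417  3.2355  0.3855 -1.6436]
b [404.1117 183.9397 393.851 ] [ 0.5584 -0.0987  2.4384  3.8729  0.4739 -2.1149]
c [404.1117 183.9397 301.851 ] [ 0.5584  0.2081  2.5223  3.5783  0.8047 -1.7541]
in [472.3721 199.4481 301.851 ] [ 0.483   0.2738  2.3926  3.5052  0.7332 -1.7472]
low [472.3721 199.4481 208.851 ] [ 0.483   0.5718  2.4104  3.4224  1.0331 -1.6183]
10.275 [-0.264   0.4578 -2.4078] [0.2105 0.8559 0.0096] 47.67352187184668
```

View pics/s4c.png

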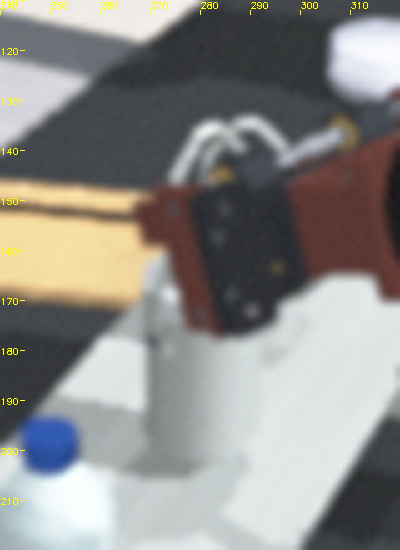

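```bash
python3 - <<'E'
from h import *
from station import env,viewer,set_gripper
pk0=np.array([554.5,-208,275]); a=pk0+[0,0,135]; b=HK-70*U()+[0,0,125]; c=HK-70*U()+[0,0,33]
for p,psi,r in ((a,-19.5,90),(b,YAW,110),(c,YAW,70)):
    t,q=tcp_peak(p,psi); env.move_l(t,rot=q,rate=r); print(env.read_state()['time_s'])
env.hold(.5)
fs=[]
for i in range(5): env.hold(.05); fs.append(env.read_state()['force'])
print('F',np.mean(fs,0),np.std(fs,0)); s=env.read_state(); print(s['tool_pos'],t,s['width'])
W=viewer.camera_params('wrist');T=wpose(s,W); np.save('w5.npy',T)
for n in('wrist','side','scene'): cv2.imwrite(f'pics/{n}5.png',viewer.camera(n))
H=[(plc(hook_local(),HK,YAW),(0,0,255)),(plc(case_local(),HK,YAW),(0,255,0)),(plc(bail_local(),c-[0,0,175],YAW),(255,0,255))]
draw('pics/wrist5.png',W,H,'pics/w5o.png',(190,40,140,200),3,T)
crop('pics/wrist5.png',190,40,140,200,'pics/w5c.png',3)
draw('pics/side5.png',viewer.camera_params('side'),H,'pics/s5o.png',(120,180,140,150),4)
crop('pics/side5.png',120,180,140,150,'pics/s5c.png',4)
draw('pics/scene5.png',viewer.camera_params('scene'),H,'pics/c5o.png',(300,200,110,120),5)
E
```

```text
11.8083
15.4583
16.925
F [ 0.25   -0.263  -2.1603] [0.298  0.5372 0.5111]
[404.1108 183.931  301.8226] [404.1117 183.9397 301.851 ] 47.54657263460864
```

View pics/w5o.png

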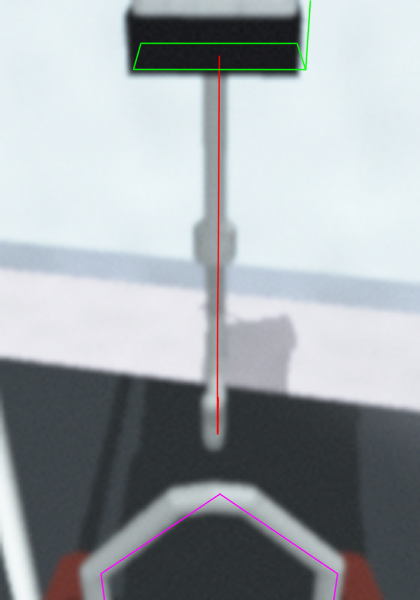

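View pics/w5c.png

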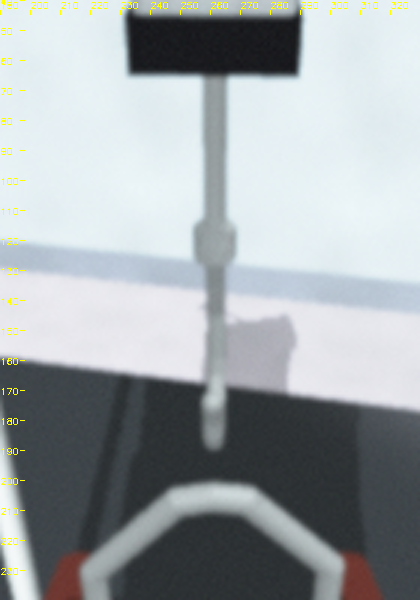

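View pics/s5o.png

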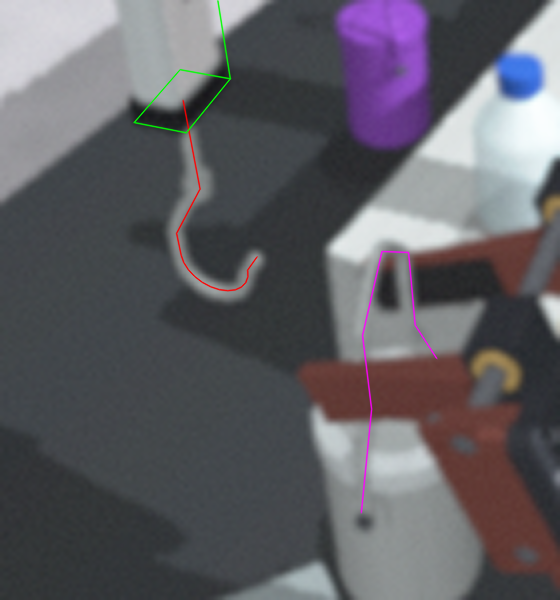

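View pics/s5c.png

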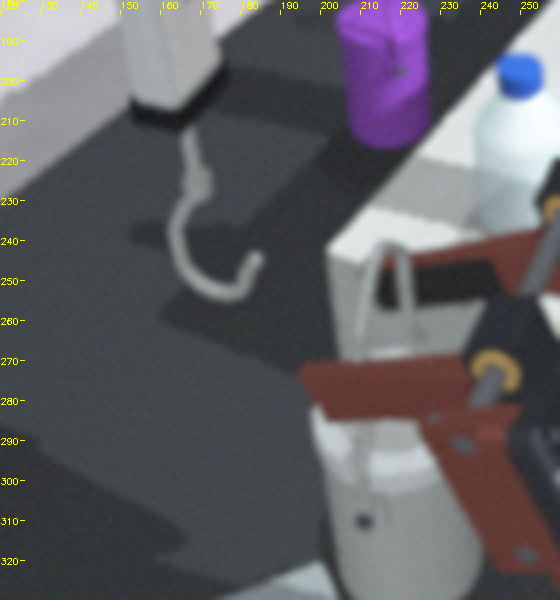

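View pics/c5o.png

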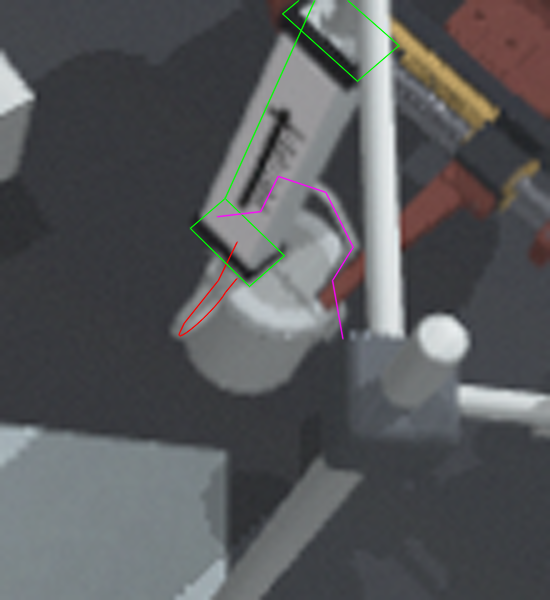

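```bash
python3 - <<'E'
from h import *
from station import env,viewer,set_gripper
HK=np.array([529.5,212.3,285.])
p=HK-70*U()+[0,0,28]; t,q=tcp_peak(p,YAW); env.move_l(t,rot=q,rate=40)
p=HK-5*U()+[0,0,28]; t,q=tcp_peak(p,YAW); print('stop',env.move_l(t,rot=q,rate=35,f_stop=4))
env.hold(.3); s=env.read_state(); print(s['time_s'],s['tool_pos'],t,s['force'])
W=viewer.camera_params('wrist');T=wpose(s,W)
for n in('wrist','side'): cv2.imwrite(f'pics/{n}6.png',viewer.camera(n))
crop('pics/wrist6.png',190,100,140,120,'pics/w6c.png',5)
crop('pics/side6.png',120,180,140,150,'pics/s6c.png',4)
E
```

```text
stop False
20.4083 [468.4748 198.4608 296.8619] [468.4964 198.4403 296.851 ] [-0.1873 -0.4907 -1.6454]
```

View pics/w6c.png

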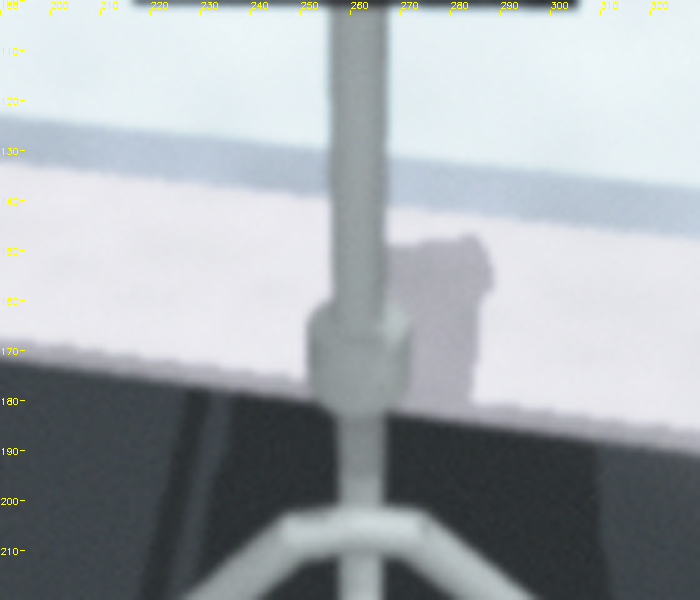

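View pics/s6c.png

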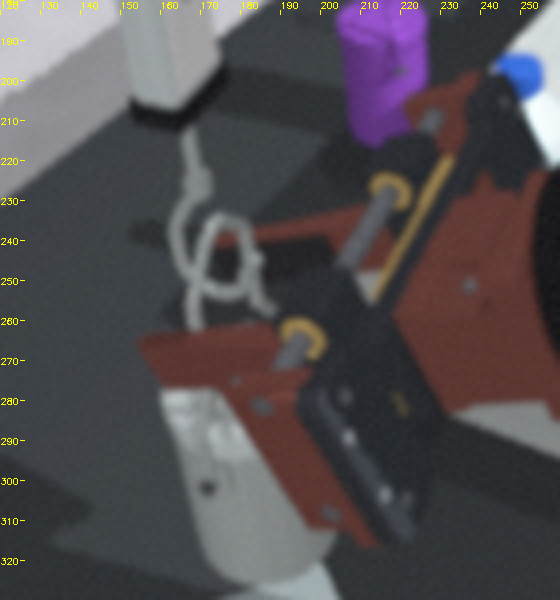

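```bash
cat >> h.py <<'E'
def favg(env,n=20):
    fs=[]
    for i in range(n): env.hold(.02); fs.append(env.read_state()['force'])
    return np.mean(fs,0)
E
python3 - <<'E'
from h import *
from station import env,viewer,set_gripper
HK=np.array([529.5,212.3,285.])
p=HK-2*U()+[0,0,10]; t,q=tcp_peak(p,YAW); print('stop',env.move_l(t,rot=q,rate=20,f_stop=3))
F=favg(env); s=env.read_state(); print(s['time_s'],s['tool_pos'],t,F)
for n in('wrist','side'): cv2.imwrite(f'pics/{n}7.png',viewer.camera(n))
crop('pics/side7.png',120,180,120,140,'pics/s7c.png',4)
crop('pics/wrist7.png',190,100,140,120,'pics/w7c.png',3)
a=cv2.imread('pics/s7c.png');b=cv2.imread('pics/w7c.png');b=np.pad(b,((0,a.shape[0]-b.shape[0]),(0,0),(0,0)));cv2.imwrite('pics/x7.png',np.hstack([a,b])[:, :800])
E
```

```text
stop False
21.9 [471.428  199.1229 278.9682] [471.4218 199.105  278.851 ] [-0.0025  0.056  -2.2278]
```

View pics/x7.png

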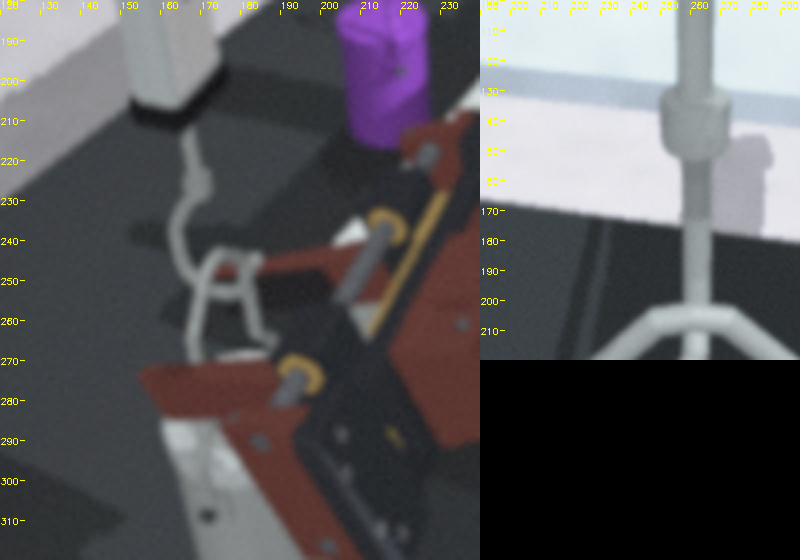

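```bash
python3 - <<'E'
from h import *
from station import env,viewer,set_gripper
HK=np.array([529.5,212.3,285.])
for dz in (0,-6,-12):
    p=HK-1*U()+[0,0,dz]; t,q=tcp_peak(p,YAW); print('stop',env.move_l(t,rot=q,rate=12,f_stop=4))
    F=favg(env,15); s=env.read_state(); print(dz,s['time_s'],s['tool_pos'],F)
for n in('wrist','side'): cv2.imwrite(f'pics/{n}8.png',viewer.camera(n))
crop('pics/side8.png',120,180,120,140,'pics/s7c.png',4)
crop('pics/wrist8.png',190,100,140,120,'pics/w7c.png',3)
a=cv2.imread('pics/s7c.png');b=cv2.imread('pics/w7c.png');b=np.pad(b,((0,a.shape[0]-b.shape[0]),(0,0),(0,0)));cv2.imwrite('pics/x8.png',np.hstack([a,b])[:, :800])
E
```

```text
stop False
0 23.2333 [472.4015 199.3081 268.9486] [-0.0596  0.0473 -2.0304]
stop False
-6 24.1333 [472.4171 199.3309 262.9355] [-0.0942 -0.0122 -1.7361]
stop False
-12 25.0333 [472.4324 199.3397 256.9608] [ 0.0159  0.0622 -1.2842]
```

View pics/x8.png

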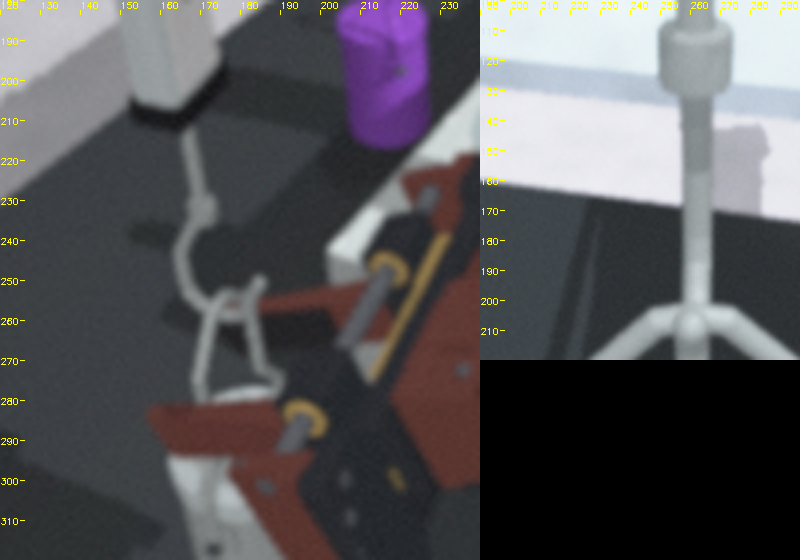

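```bash
python3 - <<'E'
from h import *
from station import env,viewer,set_gripper
HK=np.array([529.5,212.3,285.])
def go(dz):
    p=HK-1*U()+[0,0,dz]; t,q=tcp_peak(p,YAW); st=env.move_l(t,rot=q,rate=10,f_stop=4)
    F=favg(env,30); s=env.read_state(); print(st,round(dz,2),s['time_s'],F); return F
d=-24; F=go(d); d+=np.clip(F[2]/.082,-8,2); F=go(d)
if abs(F[2])>.12: d+=np.clip(F[2]/.082,-4,4); F=go(d)
for n in('wrist','side'): cv2.imwrite(f'pics/{n}9.png',viewer.camera(n))
crop('pics/side9.png',120,180,120,140,'pics/s7c.png',4)
crop('pics/wrist9.png',190,100,140,120,'pics/w7c.png',3)
a=cv2.imread('pics/s7c.png');b=cv2.imread('pics/w7c.png');b=np.pad(b,((0,a.shape[0]-b.shape[0]),(0,0),(0,0)));cv2.imwrite('pics/x9.png',np.hstack([a,b])[:, :800])
E
```

```text
False -24 26.9833 [-0.0485  0.0121 -0.2216]
False -26.7 27.9 [ 0.0534 -0.0088  0.1094]
```

View pics/x9.png

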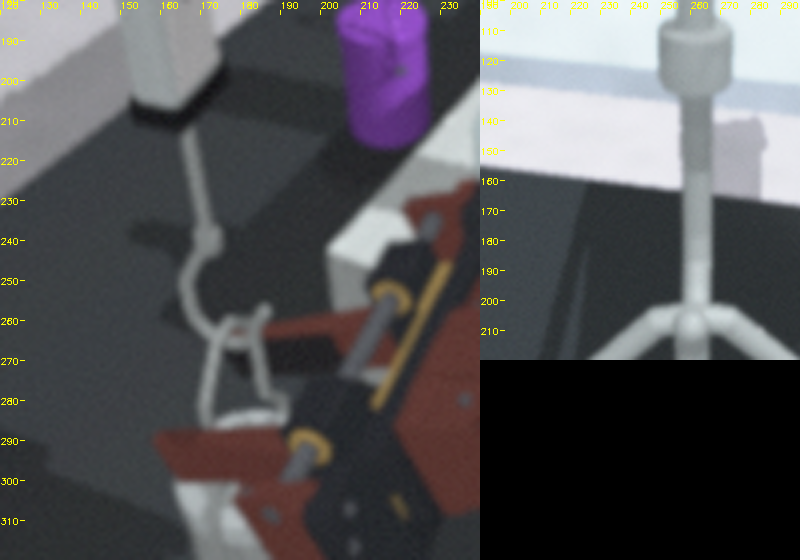

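```bash
python3 - <<'E'
from h import *
from station import env,viewer,set_gripper
HK=np.array([529.5,212.3,285.])
p=HK-1*U()+[0,0,-25.8]; t,q=tcp_peak(p,YAW); env.move_l(t,rot=q,rate=10)
t2=t-85*R.from_quat(q).as_matrix()[:,2]; print(env.ik(t2,q))
set_gripper(64); env.hold(.4)
s=env.read_state(); print(s['time_s'],s['width'],s['force'])
for n in('wrist','side'): cv2.imwrite(f'pics/{n}10.png',viewer.camera(n))
crop('pics/side10.png',120,180,120,140,'pics/s7c.png',4)
crop('pics/wrist10.png',160,100,200,180,'pics/w7c.png',3)
a=cv2.imread('pics/s7c.png')[:540];b=cv2.imread('pics/w7c.png')[:540];cv2.imwrite('pics/x10.png',cv2.resize(np.hstack([a,b]),None,fx=.74,fy=.74))
E
```

```text
[ 0.5704  0.3111  2.5525  3.5465  0.9279 -1.6877]
29.1333 63.68975211423844 [-0.3885 -0.0371 -0.2126]
```

View pics/x10.png

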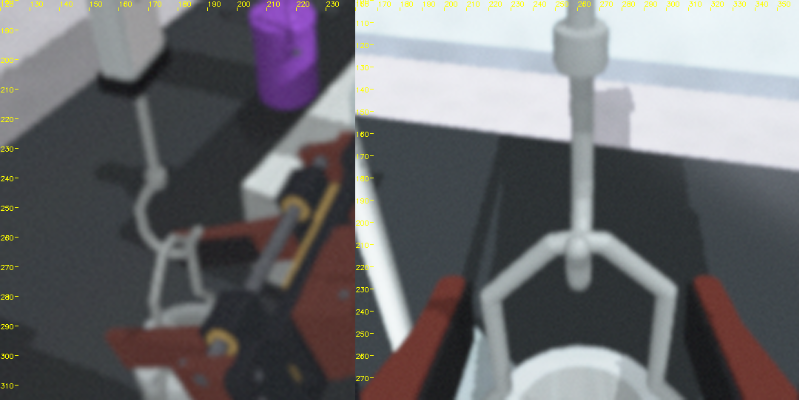

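```bash
python3 - <<'E'
from h import *
from station import env,viewer,set_gripper
set_gripper(80)
q=orient(YAW,22); t=env.read_state()['tool_pos']-85*R.from_quat(q).as_matrix()[:,2]
print('stop',env.move_l(t,rot=q,rate=50,f_stop=5))
s=env.read_state(); q2=s['qpos'].copy(); print(s['time_s'],s['tool_pos'],s['force'])
env.hold(1.5)
im=[]
for i in range(3):
    im.append(viewer.camera('side').astype(int)); env.hold(.4)
print('motion',[np.abs(im[i+1]-im[i])[150:330,100:260].mean() for i in range(2)],[np.abs(im[i+1]-im[i])[150:330,300:460].mean() for i in range(2)])
for n in('wrist','side','scene'): cv2.imwrite(f'pics/{n}11.png',viewer.camera(n))
a=cv2.imread('pics/side11.png');b=cv2.imread('pics/wrist11.png');cv2.imwrite('pics/x11.png',cv2.resize(np.hstack([a,b]),None,fx=.78,fy=.78))
crop('pics/side11.png',110,60,100,140,'pics/s11c.png',4)
print(env.read_state()['time_s'])
E
```

```text
stop False
31.5583 [395.756  181.9193 274.8727] [-0.6889 -0.5337 -0.223 ]
motion [np.float64(1.2785416666666667), np.float64(1.26375)] [np.float64(1.2436342592592593), np.float64(1.2430439814814815)]
34.5583
```

View pics/x11.png

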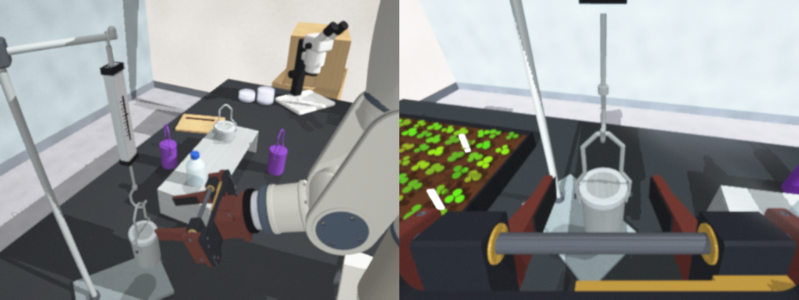

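View pics/scene11.png

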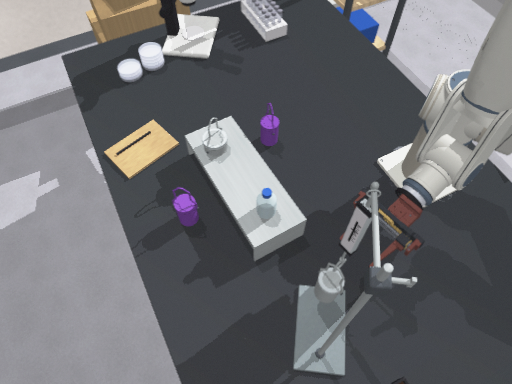

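View pics/s11c.png

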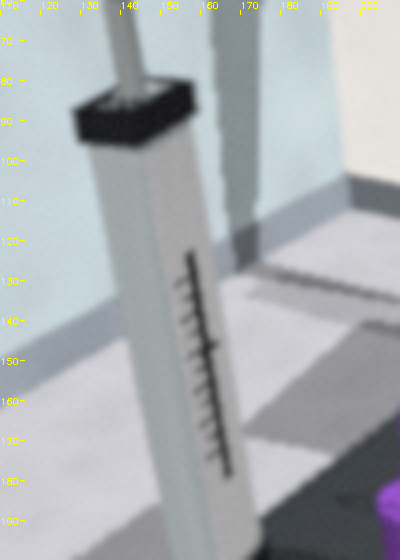

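```bash
python3 - <<'E'
from station import env,workorder
print(workorder.sign_off()); print(env.read_state()['time_s'])
E
```

```text
the job is handed in; nothing more can be done
None
the job is handed in; nothing more can be done
```

The tall can is hanging by its bail peak on the scale hook, upright and still, and the job was handed in at about 34.6 s of the 67 s allowed.

- **Grasp and carry:** I gripped the bail's legs from the robot's side with the tool pitched 22° down. I carried the can upright over the bottle and passed the bail over the hook tip without touching the scale.
- **Loading the spring:** I lowered the can at 10–12 mm/s. The can's weight on the wrist fell steadily from about 2.2 N (roughly 0.22 kg) to about zero at around 26 mm of hook travel, well under the 60 mm full scale. I then opened the gripper and backed off 85 mm.
- **Last checks:** The pictures show the peak seated in the hook and the gripper clear of the can. Frames taken 0.4 s apart differ only by camera noise. The short can, the bottle and the purple look-alikes look unmoved by eye.
- **Disagreements:** My hook position from the fixed cameras and from the wrist camera differed by 3–7 mm, so I used a compromise and checked the hooking in pictures. Single wrist-force readings were noisy by about 0.5 N, so I judged the weight from averages. I did not read an exact value off the scale's dial.

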